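Swing out the folding hook and hang the sample caddy on it

TASK

Swing the folded hook all the way out from its back plate to its stop. Then pick up the sample caddy by its grip, thread it over the hook's end so that the upright prong goes up into the hole of the caddy's stirrup, push it down past the prong's spring catch, and press it firmly onto the shoulder with 15 to 25 N for about half a second, never more than 30 N. Let go and leave the caddy hanging still there and the hook fully out; do not push the other things on the worktop about.

Things in the scene. Friction and masses are not known exactly. Their poses are not given: they have to be found in the camera images.
- stand: Fixed grey back plate, 150 mm wide, 165 mm high and 12 mm thick, upright on a 100x150 mm base plate 12 mm thick. Origin: centre of the base's underside. Its front looks along its own -x; z up. The hook is hinged on its front. Beware above: wall cabinets hang over the back of the worktop, their doors 0.62 m ahead of the robot's base (handles 0.59 m), from 0.41 m above the worktop upward.
- hook_hinge (a point): Point on the upright hinge axis of the hook, at the height of prong_foot (150 mm above the worktop); in the stand's frame at x -38, y +43, z +150 mm. Lugs and pin of the hinge reach 13 mm above this point.
- hook (a joint): Angle of the hook: 0 = folded flat, pointing along the stand's own -y; grows as the free end swings away from the plate (clockwise seen from above) to the rigid stop at 1.571, where it points along the stand's -x. Stiff: about 0.3 N m (some 4 N at the prong) all the way; stays where it is left. Starts between 0 and 0.25.
- prong_foot (a point): Foot of the hook's upright prong, on its axis; 70 mm from the hinge axis; turns with the hook (own -y points from hinge to prong). Prong: steel, 14 mm diameter, top 36 mm above this point, flat with 1.5 mm chamfer. Its shoulder is a 25 mm screw-set nut whose top lies anywhere from 4.5 mm below to 4.5 mm above this point and does not give: feel for it. Hook arm: 12 mm wide, 7 to 17 mm below.
- prong_grip (a point): Point on the prong's axis 28 mm above prong_foot, 8 mm below the prong's top: above the catch balls, the place to take hold of the prong; turns with the hook.
- caddy_grip (a point): Centre of the caddy's upright square grip, grey plastic, 14x14 mm (sides along the caddy's x and y), 30 mm tall, at the very top of the caddy. Same axes as the caddy: z up, x along the stirrup's opening. It is 175 mm above the underside of the caddy and straight above the hole.
- caddy_eye (a point): Centre of the 16 mm hole at the underside of the stirrup's holed plate, which is 6 mm thick, 34 mm along x; 65 mm straight below caddy_grip. Above the plate are 39 mm of free height for the prong. Home means the plate lies on the shoulder, so this point is then within 4.5 mm of prong_foot in height.
- cup: Bystander: clear specimen cup with white lid, 59 mm wide, 68 mm high; origin at the centre of its underside.
- timer: Bystander: white timer lying flat, 66x66x16 mm; origin at the centre of its underside.
- forceps: Bystander: steel forceps lying flat, 130 mm long (y), 8 mm high; origin at the centre of its underside.
- tape: Bystander: roll of tape lying flat, 96 mm wide, 48 mm high; origin at the centre of its underside.
- gauze: Bystander: white gauze pack, 52x52x9 mm; origin at the centre of its underside.
- prong_catch (a point): On the prong's axis, 15.5 mm above prong_foot, level with its two sprung catch balls, which stand out 3 mm from the prong towards and away from the hinge. A holed plate pushed down meets them when its underside is some 19 mm above prong_foot, needs about 7 to 10 N to pass them, and is free of them when it is less than about 5 mm above prong_foot.
- caddy: Caddy, about 90 g (0.7 to 1.3 times that): white open bin 70 mm (x) by 56 mm (y), 35 mm high, under a steel stirrup 62 mm wide (y). Between bin and holed plate the stirrup is open along x, 56 mm wide and 75 mm high (from 35 to 110 mm above the underside), so that the hook can pass through along x. Origin: centre of the underside.
Things that resemble listed ones, but are neither listed nor needed, are in the scene too. Leave any pink look-alike of the caddy alone.

How it is judged:
By the outcome, as a careful person would: the job done as asked, in the order asked, and still so for the second after the job is handed in, with the robot touching nothing.
It also fails if it takes over 72 s, if anything falls off the work surface, if the arm or the gripper's body presses on something with over 40 N, if the wrist force passes 120 N, or if a joint passes its speed limit or range.

ROBOT

A 6-joint arm with a two-finger parallel gripper is mounted at the origin on a cart in front of the work surface, level with it; the furniture and walls round the work are solid. World frame = base frame: x ahead of the robot, y to its left, z up, the work surface at z = 0. Lengths are in mm, angles in rad, forces in N, time in s.
With the tool pointing down it reaches from about 250 to 800 mm from the base axis. Payload 3.9 kg.
Tool frame: the origin (TCP) lies between the finger pads; the fingertips stand ahead of it and the grasp point (between the pads) lies 11 mm behind it (arm.tip_extent is the z of the fingertips in the tool frame, in mm); z points along the fingers, y is the line along which they close (so a half turn about z gives the same grasp; the last joint's range is limited). The gripper opens to 85 mm and grips with 20 to 120 N. Pads are 22 mm wide; open, the fingers measure 114 mm over their backs; the gripper's body (76 mm by 85 mm) begins 54 mm behind the grasp point. The pads swing forward as they close: fully open they stand 13 mm farther back than shut.
Start: joints at [1.251, 0.26, -0.138, 1.173, 0, 1.571], TCP at [165.043, 498.373, 239.304] pointing down, gripper open.
Joint ranges: [-2.78, 2.78], [-0.83, 1.72], [-1.28, 1.37], [-1.9, 2.12], [-1.57, 1.48], [-3.14, 3.14]. Speed limits (rad/s): [2.57, 2.57, 3.14, 3.14, 3.14, 3.14].

INTERFACE

Orientations are given as a unit quaternion [x, y, z, w].
In Python, from rig import monitor, vision, ticket, arm gives the robot as it stands.
- The arm moves only by the tool apply_moves, never from a script. Its argument "commands" is a list of rows, each an object with "xyz": the shift along the tool's x, y, z in cm, a list of three; "delta_rot": the turn, a rotation vector about the tool's x, y, z in degrees, a list of three; "gripper": the finger opening in cm, from 0 to 8.54. A call has 1 to 20 rows; each row is the pose to reach, as a shift and turn from the pose commanded when the call began, along the tool's axes at that moment; what a row does not reach only later rows make up. A row lasts 1/10 s, in which the tool goes at most 50 mm and 8.59 degrees, less where a joint would pass 70% of its speed; a pose out of reach is approached as far as the arm can. A call with a gripper value outside its range is refused whole. The fingers move at their own pace and stop on an object; "force" is the grip in N (left out, the last holds). Time passes only in rows, so rows that repeat a pose let the fingers close. It gives the time, the measured TCP pose, the force, the opening and the grip force at its end, in the units of the state.
- monitor.observe(): the state, without advancing time (a new reading comes with each control period).
- vision.camera(name): name is "scene" or "top" or "wrist"; returns (picture, depth): 420x560x3 uint8, red, green, blue; 420x560 float32, mm along the optical axis (not along the pixel's ray), 0 where there is no reading.
- vision.camera_info(name): a dict with "camera_matrix" (3x3 intrinsics, pixels), "extrinsics" (4x4, takes a point from camera to world coordinates). Camera axes: x right, y down, z forward; pixel columns grow to the right and rows downward; lengths in mm; the calibration is good to about 2 mm. A picture is of the moment at which its call begins: read the wrist's pose just before it. camera_info takes no time and is no camera call; for the wrist camera it gives the pose at the moment of the call.
- ticket.sign_off(): hands the job in; it is judged then, once.
The state is a dict: "time_s": time; "joints": joint angles; "dq": joint speeds; "effort": joint torques, N m; "eef_pos": TCP position; "ee_rot": TCP orientation; "contact_force": force on the tool from outside, world axes, zero at the start; "torque": the same for the moment, N m; "finger_gap": finger opening in mm; "gripper_force": force on a finger pad.
Only numpy, scipy, OpenCV 4.12 (cv2) and the standard library are available. Lean on these libraries where they do the work, as an engineer would, in place of code of your own. Each camera call takes 0.05 s, during which the arm holds its last target. There are 200 camera calls.

## Working session

There is one attempt and no reset: what is moved stays moved. The work goes in short steps, Python scripts to look and compute and a tool call to move; the robot and the scene stay as the last step left them, time stands still between calls to the robot, and variables do not carry over. Pictures are saved under pics/ and viewed, at most 10 in all, crops included, and the job is handed in when it is done.

Besides the shell and the picture viewer there is one more tool, called after ">>>" as name(argument=value, ...), one argument or row to a line, values as JSON. apply_moves: Moves the arm, as the interface text tells. Its arguments: {"type":"object","properties":{"commands":{"type":"array"},"force":{"type":"number"}},"required":["commands"]}

```bash
mkdir -p pics; ls; cat > h.py <<'E'
import numpy as np, cv2, json
from rig import monitor, vision, ticket, arm
from scipy.spatial.transform import Rotation as R
def snap(n,save=None):
    i=vision.camera_info(n); p,d=vision.camera(n)
    if save: cv2.imwrite('pics/'+save,p[:,:,::-1]); np.savez('pics/'+save+'.npz',p=p,d=d,K=i['camera_matrix'],T=i['extrinsics'])
    return p,d,np.array(i['camera_matrix']),np.array(i['extrinsics'])
def load(save):
    z=np.load('pics/'+save+'.npz'); return z['p'],z['d'],z['K'],z['T']
def cloud(d,K,T):
    v,u=np.mgrid[:d.shape[0],:d.shape[1]]
    c=np.stack([(u-K[0,2])/K[0,0]*d,(v-K[1,2])/K[1,1]*d,d],-1)
    w=c@T[:3,:3].T+T[:3,3]; w[d==0]=np.nan; return w
def ray(u,v,K,T,z):
    r=T[:3,:3]@np.array([(u-K[0,2])/K[0,0],(v-K[1,2])/K[1,1],1]); return T[:3,3]+r*(z-T[2,3])/r[2]
def totool(dw):
    s=monitor.observe(); return R.from_quat(s['ee_rot']).inv().apply(dw)
E
python3 - <<'E'
from h import *
s=monitor.observe(); print(s, arm.tip_extent)
a=snap('scene','s0.png'); b=snap('top','t0.png')
print(a[3],b[3],b[2])
cv2.imwrite('pics/st.png',cv2.resize(np.vstack([a[0],b[0]])[:,:,::-1],(440,660))[:600]) if 0 else None
E
```

```text
pics
{'time_s': 0.0, 'joints': array([ 1.25101932e+00,  2.60654639e-01, -1.39389125e-01,  1.17268070e+00,
       -1.75131267e-05,  1.57081611e+00]), 'dq': array([ 9.17982344e-04, -1.71925445e-04, -3.41919066e-04, -2.94554322e-04,
        4.13839955e-06, -1.20085982e-03]), 'effort': array([-1.86696211e-04, -4.05681789e+01,  2.53920203e+01,  1.86739303e-02,
        1.26255404e-04,  1.36661916e-05]), 'eef_pos': array([164.8316852 , 497.7500619 , 238.47269222]), 'ee_rot': array([ 1.59217815e-01,  9.87243009e-01, -9.53168194e-04, -1.44833379e-04]), 'contact_force': array([0.33328755, 1.18787726, 0.21681739]), 'torque': array([ 0.01137492, -0.04941493, -0.02036972]), 'gripper_force': 0.0, 'finger_gap': 85.25321761579328} 8.0
[[ 5.94759154e-01 -3.64881775e-01  7.16325931e-01 -5.07513632e+02]
 [-8.03664654e-01 -2.48133852e-01  5.40881424e-01 -7.82283896e+02]
 [-1.96130610e-02 -8.97380010e-01 -4.40822466e-01  7.48530158e+02]
 [ 0.00000000e+00  0.00000000e+00  0.00000000e+00  1.00000000e+00]] [[ 2.94853937e-02 -9.96140563e-01  8.26715847e-02  3.61217394e+02]
 [-9.99565170e-01 -2.93606619e-02  2.72435056e-03 -1.73956239e+01]
 [-2.86543660e-04 -8.27159652e-02 -9.96573122e-01  1.53733714e+03]
 [ 0.00000000e+00  0.00000000e+00  0.00000000e+00  1.00000000e+00]] [[496.84218314   0.         276.34458461]
 [  0.         496.84218314 209.19077461]
 [  0.           0.           1.        ]]
```

View pics/s0.png

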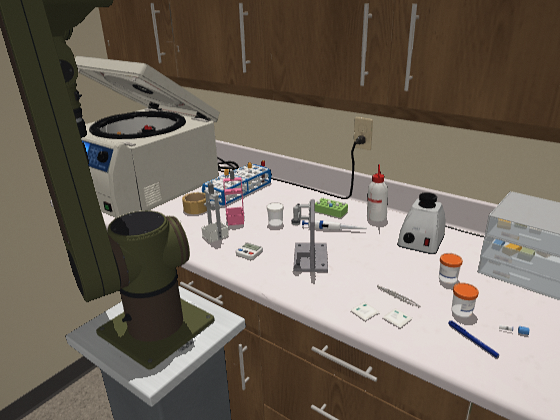

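View pics/t0.png

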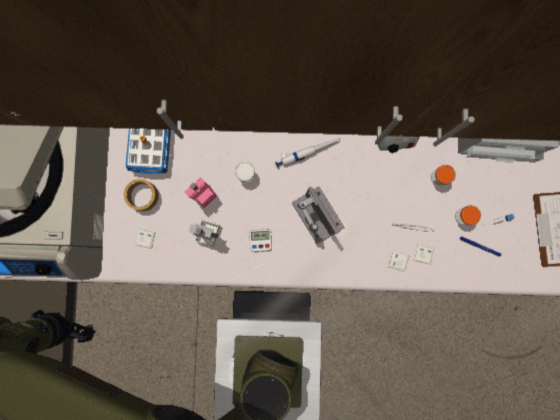

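The scene view shows the grey-white caddy at (213,222), its pink look-alike at (235,207) and the stand at (311,245). In the top view they are at (207,233), (201,192) and (318,216). The caddy meant is the white/grey one at top (207,233), because the other is pink. I'll confirm it in one enlarged crop.

```bash
python3 - <<'E'
from h import *
p,d,K,T=load('t0.png.npz'[:-4]); w=cloud(d,K,T)
q=cv2.resize(p[165:270,170:370],(800,420),interpolation=cv2.INTER_CUBIC); 
ps,ds,Ks,Ts=load('s0.png')
r=cv2.resize(ps[180:280,190:340],(270*1,180),interpolation=cv2.INTER_CUBIC)
r2=np.zeros((180,800,3),np.uint8); r2[:,:270]=r
cv2.imwrite('pics/c1.png',np.vstack([q,r2])[:,:,::-1])
def show(u0,u1,v0,v1,lo,hi):
    s=w[v0:v1,u0:u1]; m=(s[...,2]>lo)&(s[...,2]<hi); x=s[m]; print((u0,v0,lo,hi),len(x),x.mean(0).round(1) if len(x) else '', x.min(0).round(1) if len(x) else '',x.max(0).round(1) if len(x) else '')
    if len(x)>10: print(cv2.minAreaRect(x[:,:2].astype(np.float32)))
show(185,228,215,252,160,190); show(185,228,215,252,100,160);show(185,228,215,252,25,45);
show(285,350,180,255,140,200);show(285,350,180,255,158,175);show(285,350,180,255,5,20);show(285,350,180,255,175,200)
for b in [(245,173,'cup'),(260,240,'timer'),(413,228,'fcps'),(140,195,'tape'),(145,239,'g')]: print(b,w[b[1],b[0]].round())
E
```

```text
(185, 215, 160, 190) 92 [408.7 196.  167.3] [392.6 164.8 160.1] [424.5 225.9 188.7]
((407.53753662109375, 195.45428466796875), (59.986812591552734, 19.189239501953125), 73.31517028808594)
(185, 215, 100, 160) 166 [407.1 192.1 131.4] [385.1 164.9 105.7] [430.1 226.2 159.9]
((408.10235595703125, 195.53204345703125), (62.060272216796875, 33.97221374511719), 74.51825714111328)
(185, 215, 25, 45) 77 [405.6 191.   34.1] [368.6 161.4  25.1] [446.5 230.4  43.5]
((407.4266662597656, 193.77784729003906), (59.033897399902344, 70.70773315429688), 73.01424407958984)
(285, 180, 140, 200) 506 [ 472.3 -125.7  159.7] [ 411.9 -186.3  140. ] [539.6 -79.1 192.8]
((462.00396728515625, -121.80901336669922), (147.6874237060547, 65.7072525024414), 33.3739013671875)
(285, 180, 158, 175) 311 [ 481.2 -133.1  164.2] [ 413.9 -186.3  158. ] [539.6 -79.1 173.5]
((464.2673034667969, -125.09016418457031), (147.51722717285156, 57.73698425292969), 33.37390899658203)
(285, 180, 5, 20) 1101 [ 468.9 -140.2   10.9] [ 351.3 -240.3    5. ] [584.7 -37.5  19.8]
((468.517822265625, -139.54595947265625), (229.29888916015625, 198.08787536621094), 1.637152910232544)
(285, 180, 175, 200) 24 [ 428.2 -117.9  185.5] [ 422.2 -125.2  175.4] [ 433.6 -111.8  192.8]
((427.8260498046875, -118.48401641845703), (13.364317893981934, 11.290762901306152), 88.912353515625)
(245, 173, 'cup') [589.  83.  67.]
(260, 240, 'timer') [392.  34.  10.]
(413, 228, 'fcps') [ 443. -440.   -8.]
(140, 195, 'tape') [521. 412.  -0.]
(145, 239, 'g') [384. 387.  10.]
```

View pics/c1.png

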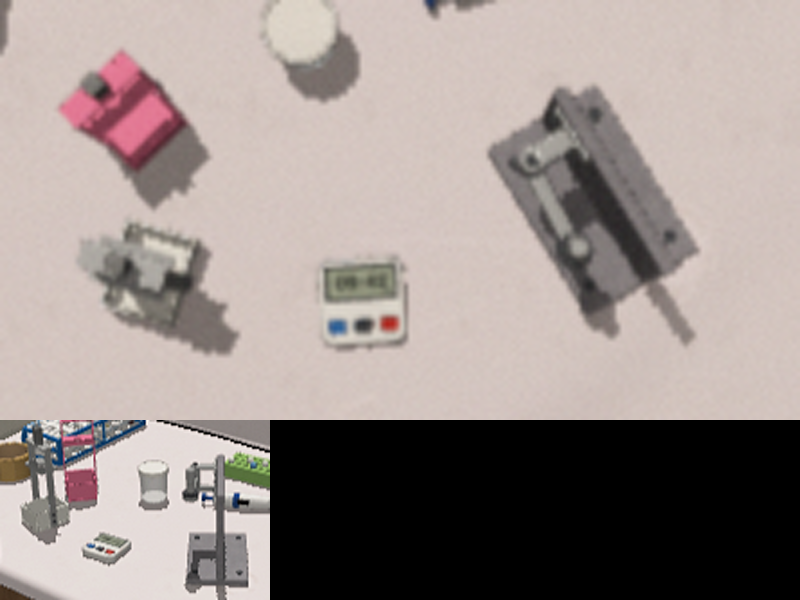

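The crop confirms the white bin with a steel stirrup at top px (206,232) as the caddy; the other is pink. The hook lies folded, with its hinge at about px (302.5,204.5) and its prong at about (314.2,226.7). Next I'll work out the geometry.

```bash
python3 - <<'E'
from h import *
p,d,K,T=load('t0.png'); w=cloud(d,K,T)
H=ray(302.5,204.5,K,T,163); P=ray(314.2,226.7,K,T,186)
print('H',H.round(1),'P',P.round(1),np.hypot(*(P-H)[:2]),np.degrees(np.arctan2(*(P-H)[1::-1])))
def rect(u0,u1,v0,v1,lo,hi,f=None):
    s=w[v0:v1,u0:u1].reshape(-1,3); x=s[(s[:,2]>lo)&(s[:,2]<hi)]
    if f is not None: x=x[f(x)]
    print(len(x),cv2.minAreaRect(x[:,:2].astype(np.float32)),x[:,2].mean()); return x
# plate top: pixels far from H-P line
n=np.array([0.54,-0.84])
x=rect(285,350,180,255,155,175,lambda x:(x[:,:2]-H[:2])@n>15)
xx=(x[:,:2]-H[:2])@n; print('plate normal dist',xx.min(),xx.max())
l=cv2.fitLine(x[:,:2].astype(np.float32),cv2.DIST_HUBER,0,.01,.01).ravel(); print(l,np.degrees(np.arctan2(l[1],l[0])))
rect(285,350,180,255,8,16)
s=w[215:252,185:228].reshape(-1,3); g=s[(s[:,2]>150)&(s[:,2]<182)]; print(np.c_[g][::4].round(0))
print([a for a in dir(arm) if a[0]!='_'],[a for a in dir(vision) if a[0]!='_'])
E
```

```text
H [490.4 -85.9 163. ] P [ 428.6 -118.1  186. ] 69.75013105852835 -152.50443805470422
299 ((471.39892578125, -135.91656494140625), (147.51722717285156, 31.80853271484375), 33.37390899658203) 163.81284665629403
plate normal dist 15.438453846457366 48.03716690297866
[   0.8212152     0.57061857  477.64935    -140.743     ] 34.79337
683 ((470.8634033203125, -138.08651733398438), (189.6303253173828, 229.04556274414062), 89.41096496582031) 11.843280049998691
[[424. 221. 162.]
 [422. 216. 161.]
 [419. 221. 164.]
 [419. 211. 158.]
 [416. 223. 165.]
 [416. 213. 162.]
 [417. 197. 154.]
 [413. 221. 161.]
 [414. 210. 161.]
 [414. 185. 163.]
 [411. 221. 162.]
 [411. 210. 163.]
 [412. 182. 164.]
 [408. 226. 164.]
 [408. 215. 160.]
 [409. 188. 156.]
 [409. 176. 162.]
 [410. 166. 158.]
 [405. 212. 161.]
 [406. 185. 158.]
 [406. 173. 163.]
 [403. 212. 162.]
 [403. 191. 176.]
 [404. 182. 159.]
 [404. 171. 161.]
 [400. 199. 159.]
 [401. 188. 155.]
 [401. 177. 159.]
 [398. 193. 156.]
 [398. 181. 166.]
 [398. 168. 162.]
 [395. 176. 160.]
 [393. 176. 160.]]
['IKError', 'tip_extent'] ['camera', 'camera_info']
```

```bash
python3 - <<'E'
from h import *
s=monitor.observe(); P=np.array([428.6,-118.1,300])
print(totool(P-s['eef_pos'])/10)
m=R.from_quat(s['ee_rot']).as_matrix(); print(m.round(3))
p,d,K,T=load('t0.png'); print('grip',ray(199.5,230.5,K,T,190))
E
```

```text
[-44.40021183 -50.1864275   -6.05715184]
[[-0.949  0.314 -0.001]
 [ 0.314  0.949 -0.002]
 [ 0.    -0.002 -1.   ]]
grip [408.89251107 192.8588871  190.        ]
```

>>> apply_moves(
  commands=[
    {"xyz":[0,0,-6],"delta_rot":[0,0,0],"gripper":4},
    {"xyz":[-11,-12.5,-6],"delta_rot":[0,0,-12],"gripper":4},
    {"xyz":[-22,-25,-6],"delta_rot":[0,0,-24],"gripper":4},
    {"xyz":[-22,-25,-6],"delta_rot":[0,0,-24],"gripper":4},
    {"xyz":[-22,-25,-6],"delta_rot":[0,0,-24],"gripper":4},
    {"xyz":[-33,-37.5,-6],"delta_rot":[0,0,-36],"gripper":4},
    {"xyz":[-44.4,-50.2,-6],"delta_rot":[0,0,-46],"gripper":4},
    {"xyz":[-44.4,-50.2,-6],"delta_rot":[0,0,-46],"gripper":4},
    {"xyz":[-44.4,-50.2,-6],"delta_rot":[0,0,-46],"gripper":4},
    {"xyz":[-44.4,-50.2,-6],"delta_rot":[0,0,-46],"gripper":4},
    {"xyz":[-44.4,-50.2,-6],"delta_rot":[0,0,-46],"gripper":4},
    {"xyz":[-44.4,-50.2,-6],"delta_rot":[0,0,-46],"gripper":4},
    {"xyz":[-44.4,-50.2,-6],"delta_rot":[0,0,-46],"gripper":4},
    {"xyz":[-44.4,-50.2,-6],"delta_rot":[0,0,-46],"gripper":4},
    {"xyz":[-44.4,-50.2,-6],"delta_rot":[0,0,-46],"gripper":4},
    {"xyz":[-44.4,-50.2,-6],"delta_rot":[0,0,-46],"gripper":4},
    {"xyz":[-44.4,-50.2,-6],"delta_rot":[0,0,-46],"gripper":4},
    {"xyz":[-44.4,-50.2,-6],"delta_rot":[0,0,-46],"gripper":4},
  ],
)

```text
time_s: 1.9
eef_pos: [428.0, -117.0, 298.9]
ee_rot: [-0.239, 0.971, 0.001, -0.001]
contact_force: [-0.5, -0.1, -0.4]
finger_gap: 39.8
gripper_force: 0.0
```

```bash
python3 - <<'E'
from h import *
s=monitor.observe(); print(s['time_s'],s['joints'].round(2),s['eef_pos'].round(1),s['contact_force'].round(2)); print(R.from_quat(s['ee_rot']).as_matrix().round(3))
p,d,K,T=snap('wrist','w1.png'); print(T.round(2),K[0])
E
```

```text
1.9 [-0.27  0.1  -0.18  1.29  0.   -0.75] [ 428.  -117.   298.9] [-0.5  -0.09 -0.4 ]
[[-0.885 -0.465 -0.001]
 [-0.465  0.885  0.001]
 [ 0.001  0.001 -1.   ]]
[[-4.6000e-01  8.4000e-01  2.8000e-01  3.5578e+02]
 [ 8.9000e-01  4.4000e-01  1.5000e-01 -1.5398e+02]
 [ 0.0000e+00  3.2000e-01 -9.5000e-01  4.3396e+02]
 [ 0.0000e+00  0.0000e+00  0.0000e+00  1.0000e+00]] [339.99561125   0.         283.99255254]
```

View pics/w1.png

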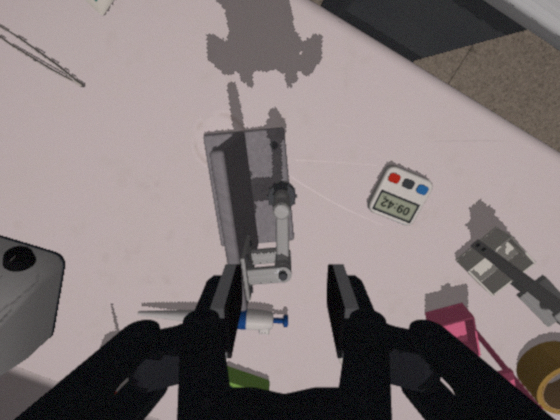

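The wrist view shows the prong top at about (282,209), the hinge pin top at about (284,275), and the plate to their left with its top edge running from (213,150) to (232,262). The timer is at (400,192) and the caddy's bar at (510,262).

```bash
python3 - <<'E'
from h import *
p,d,K,T=load('w1.png')
P=ray(282,209,K,T,186);H=ray(284,275,K,T,163); print(P,H,np.hypot(*(P-H)[:2]),np.degrees(np.arctan2(*(P-H)[1::-1])))
A=ray(213,150,K,T,165);B=ray(232,262,K,T,165);print(A,B,np.degrees(np.arctan2(*(A-B)[1::-1])),np.hypot(*(A-B)[:2]))
g=cv2.cvtColor(p,cv2.COLOR_RGB2GRAY)[185:235,255:310]; print(g[::3,::3])
print(ray(476,244,K,T,190))
E
```

```text
[ 429.16862509 -116.9736085   186.        ] [490.51107843 -83.03918699 163.        ] 70.10307800088003 -151.04879139078713
[ 417.22891289 -184.5906036   165.        ] [ 499.32631003 -130.05853462  165.        ] -146.40644544622077 98.55825264117
[[ 61  65  61  61  65  61  39  34  32  37  37  53  82 173 175 173 178 178
  172]
 [ 60  65  62  61  62  48  58  30  36  39  34  64  61 108 174 174 170 176
  180]
 [ 66  64  61  60  65  62  60  46  57  62  56  69  69  81 175 175 173 174
  174]
 [ 64  64  62  65  55  63  42  62  72  69  64  59  72  65 157 174 173 172
  175]
 [ 65  65  63  60  64  70  62  65  70  68  67  58  68  66 153 174 174 172
  172]
 [ 67  86  66  96  95  69  62  63  59  61  58  58  67  89 174 173 173 174
  173]
 [ 98 116 115 112 111  72  62  67  79  87  80  60  69  94 174 174 175 172
  173]
 [ 65 112 118 110 116 111  73 107 147 144 127  82 123 173 172 175 174 173
  175]
 [ 82 114 114 115 113 110  91 151 154 156 151 117 134 172 174 176 175 174
  173]
 [ 78 116 108 113 112 113 114 152 152 151 155 132 116 174 174 174 174 174
  173]
 [ 93 112 112 113 111 118 113 142 153 152 152 116 103 176 174 175 173 175
  175]
 [ 80 114 112 109 115 118 114 109 132 134 130 102  99 175 174 175 172 173
  172]
 [ 72 115 114 113 113 112 109 110 142 141 145 109 102 173 173 175 175 174
  174]
 [ 59 116 111 112 113 115 111 104 144 143 144 106 104 171 174 175 174 174
  173]
 [ 49 113 113 111 111 112 116 105 140 142 146 102 111 174 171 172 173 175
  173]
 [ 49 117 111 111 113 113 114 105 141 144 140 104 110 172 175 174 174 172
  175]
 [ 50 112 113 113 117 118 119 105 139 140 147 105 105 142 174 175 174 176
  176]]
[383.02851586  30.42575496 190.        ]
```

>>> apply_moves(
  commands=[
    {"xyz":[-0.1,-0.1,5],"delta_rot":[0,0,0],"gripper":2.8},
    {"xyz":[-0.1,-0.1,9],"delta_rot":[0,0,0],"gripper":2.8},
    {"xyz":[-0.1,-0.1,11],"delta_rot":[0,0,0],"gripper":2.8},
    {"xyz":[-0.1,-0.1,12],"delta_rot":[0,0,0],"gripper":2.8},
    {"xyz":[-0.1,-0.1,12.7],"delta_rot":[0,0,0],"gripper":2.8},
    {"xyz":[-0.1,-0.1,12.7],"delta_rot":[0,0,0],"gripper":2.8},
    {"xyz":[-0.1,-0.1,12.7],"delta_rot":[0,0,0],"gripper":2.8},
    {"xyz":[-0.1,-0.1,12.7],"delta_rot":[0,0,0],"gripper":2.8},
  ],
)

```text
time_s: 2.75
eef_pos: [431.0, -118.4, 173.5]
ee_rot: [-0.239, 0.971, -0.001, 0.001]
contact_force: [-0.5, 0.1, -0.2]
finger_gap: 27.9
gripper_force: 0.0
```

>>> apply_moves(
  commands=[
    {"xyz":[0,0,0],"delta_rot":[0,0,0],"gripper":0.9},
    {"xyz":[0,0,0],"delta_rot":[0,0,0],"gripper":0.9},
    {"xyz":[0,0,0],"delta_rot":[0,0,0],"gripper":0.9},
    {"xyz":[0,0,0],"delta_rot":[0,0,0],"gripper":0.9},
    {"xyz":[0,0,0],"delta_rot":[0,0,0],"gripper":0.9},
  ],
  force=30,
)

```text
time_s: 3.25
eef_pos: [430.7, -118.3, 173.2]
ee_rot: [-0.239, 0.971, -0.0, 0.001]
contact_force: [-1.6, 0.6, 5.3]
finger_gap: 13.0
gripper_force: 29.3
```

```bash
python3 - <<'E'
from h import *
s=monitor.observe(); 
for k in s: print(k,s[k] if np.isscalar(s[k]) else np.round(s[k],2))
m=R.from_quat(s['ee_rot'])
H=np.array([490.5,-84.5]); P=s['eef_pos'][:2]; v=P-H; print('r',np.hypot(*v),np.degrees(np.arctan2(v[1],v[0])))
for a in [8,16,24,32,40,48,56,64,72,80,85,88]:
    Q=H+R.from_euler('z',-a,degrees=True).as_matrix()[:2,:2]@v
    print(a,(m.inv().apply([*(Q-P),0])/10).round(2))
E
```

```text
time_s 3.25
joints [-0.27  0.17 -0.44  0.96  0.   -0.75]
dq [-0.  0.  0.  0. -0.  0.]
effort [-2.900e-01 -3.082e+01  2.206e+01 -4.200e-01 -2.100e-01  1.000e-02]
eef_pos [ 430.71 -118.28  173.19]
ee_rot [-0.24  0.97 -0.    0.  ]
contact_force [-1.65  0.64  5.26]
torque [0.15 0.11 0.06]
gripper_force 29.345057841273956
finger_gap 12.954215544940265
r 68.67234695650338 -150.53106243895394
8 [-0.04  0.96 -0.  ]
16 [-0.21  1.9  -0.  ]
24 [-0.51  2.81 -0.  ]
32 [-0.93  3.67 -0.  ]
40 [-1.47  4.46 -0.  ]
48 [-2.11  5.17 -0.  ]
56 [-2.85  5.79 -0.  ]
64 [-3.66  6.29 -0.  ]
72 [-4.54  6.68  0.  ]
80 [-5.46  6.94  0.  ]
85 [-6.05  7.03  0.  ]
88 [-6.41  7.07  0.  ]
```

>>> apply_moves(
  commands=[
    {"xyz":[-0.01,0.48,0],"delta_rot":[0,0,4],"gripper":0.9},
    {"xyz":[-0.04,0.96,0],"delta_rot":[0,0,8],"gripper":0.9},
    {"xyz":[-0.11,1.43,0],"delta_rot":[0,0,12],"gripper":0.9},
    {"xyz":[-0.21,1.9,0],"delta_rot":[0,0,16],"gripper":0.9},
    {"xyz":[-0.35,2.36,0],"delta_rot":[0,0,20],"gripper":0.9},
    {"xyz":[-0.51,2.81,0],"delta_rot":[0,0,24],"gripper":0.9},
    {"xyz":[-0.71,3.24,0],"delta_rot":[0,0,28],"gripper":0.9},
    {"xyz":[-0.93,3.67,0],"delta_rot":[0,0,32],"gripper":0.9},
    {"xyz":[-1.19,4.08,0],"delta_rot":[0,0,36],"gripper":0.9},
    {"xyz":[-1.47,4.46,0],"delta_rot":[0,0,40],"gripper":0.9},
    {"xyz":[-1.78,4.83,0],"delta_rot":[0,0,44],"gripper":0.9},
    {"xyz":[-2.11,5.17,0],"delta_rot":[0,0,48],"gripper":0.9},
    {"xyz":[-2.47,5.49,0],"delta_rot":[0,0,52],"gripper":0.9},
    {"xyz":[-2.85,5.79,0],"delta_rot":[0,0,56],"gripper":0.9},
    {"xyz":[-3.25,6.05,0],"delta_rot":[0,0,60],"gripper":0.9},
    {"xyz":[-3.66,6.29,0],"delta_rot":[0,0,64],"gripper":0.9},
    {"xyz":[-4.09,6.5,0],"delta_rot":[0,0,68],"gripper":0.9},
    {"xyz":[-4.54,6.68,0],"delta_rot":[0,0,72],"gripper":0.9},
    {"xyz":[-5.0,6.82,0],"delta_rot":[0,0,76],"gripper":0.9},
    {"xyz":[-5.46,6.94,0],"delta_rot":[0,0,80],"gripper":0.9},
  ],
)

```text
time_s: 5.25
eef_pos: [446.7, -31.7, 173.2]
ee_rot: [0.442, 0.897, -0.0, 0.001]
contact_force: [-0.9, -0.4, 5.3]
finger_gap: 12.8
gripper_force: 29.6
```

```bash
python3 - <<'E'
from h import *
s=monitor.observe(); m=R.from_quat(s['ee_rot'])
print(m.as_matrix().round(3),s['contact_force'],s['torque'],m.inv().apply(s['contact_force']))
H=np.array([490.5,-84.5]); P=s['eef_pos'][:2]; v=P-H; print('r',np.hypot(*v),np.degrees(np.arctan2(v[1],v[0])),s['joints'])
E
```

```text
[[-0.609  0.793  0.001]
 [ 0.793  0.609 -0.001]
 [-0.002  0.    -1.   ]] [-0.90621073 -0.38280354  5.34793258] [-0.16245901  0.2827557   0.22164596] [ 0.23998575 -0.94993991 -5.34865967]
r 68.64567094904633 129.67929659990588 [-7.01216064e-02  1.69975623e-01 -4.38189452e-01  9.61315224e-01
 -9.43656017e-04  8.45688824e-01]
```

>>> apply_moves(
  commands=[
    {"xyz":[0,0.24,0],"delta_rot":[0,0,2],"gripper":0.9},
    {"xyz":[-0.02,0.48,0],"delta_rot":[0,0,4],"gripper":0.9},
    {"xyz":[-0.03,0.6,0],"delta_rot":[0,0,5],"gripper":0.9},
    {"xyz":[-0.03,0.6,0],"delta_rot":[0,0,5],"gripper":0.9},
  ],
)

```text
time_s: 5.65
eef_pos: [451.6, -27.8, 173.2]
ee_rot: [0.479, 0.878, 0.0, 0.001]
contact_force: [-1.5, 0.6, 7.3]
finger_gap: 12.8
gripper_force: 29.6
```

>>> apply_moves(
  commands=[
    {"xyz":[0,0.06,0],"delta_rot":[0,0,0.5],"gripper":0.9},
    {"xyz":[0,0.12,0],"delta_rot":[0,0,1],"gripper":0.9},
  ],
)

```text
time_s: 5.85
eef_pos: [452.4, -27.3, 173.2]
ee_rot: [0.487, 0.873, 0.0, 0.0]
contact_force: [-1.7, -0.3, 7.1]
finger_gap: 12.7
gripper_force: 29.6
```

>>> apply_moves(
  commands=[
    {"xyz":[0,0.06,0],"delta_rot":[0,0,0.5],"gripper":0.9},
    {"xyz":[0,0.12,0],"delta_rot":[0,0,1],"gripper":0.9},
  ],
)

```text
time_s: 6.05
eef_pos: [453.4, -26.6, 173.2]
ee_rot: [0.495, 0.869, 0.0, 0.0]
contact_force: [-1.4, 1.1, 7.4]
finger_gap: 12.6
gripper_force: 29.6
```

>>> apply_moves(
  commands=[
    {"xyz":[0,0.06,0],"delta_rot":[0,0,0.5],"gripper":0.9},
    {"xyz":[0,0.12,0],"delta_rot":[0,0,1],"gripper":0.9},
  ],
)

```text
time_s: 6.25
eef_pos: [454.0, -26.2, 173.1]
ee_rot: [0.502, 0.865, -0.0, 0.0]
contact_force: [-3.6, -0.8, 9.3]
finger_gap: 12.8
gripper_force: 29.8
```

>>> apply_moves(
  commands=[
    {"xyz":[0,0.06,0],"delta_rot":[0,0,0.5],"gripper":0.9},
    {"xyz":[-0.01,0.12,0],"delta_rot":[0,0,1],"gripper":0.9},
  ],
)

```text
time_s: 6.45
eef_pos: [454.1, -26.3, 173.1]
ee_rot: [0.51, 0.86, -0.001, -0.0]
contact_force: [-5.9, -2.4, 11.3]
finger_gap: 12.8
gripper_force: 30.3
```

>>> apply_moves(
  commands=[
    {"xyz":[0,0.06,0],"delta_rot":[0,0,0.5],"gripper":0.9},
    {"xyz":[-0.01,0.12,0],"delta_rot":[0,0,1],"gripper":0.9},
  ],
)

```text
time_s: 6.65
eef_pos: [454.2, -26.3, 173.1]
ee_rot: [0.518, 0.856, -0.002, -0.001]
contact_force: [-7.8, -3.8, 12.1]
finger_gap: 12.5
gripper_force: 30.6
```

```bash
python3 - <<'E'
from h import *
s=monitor.observe(); m=R.from_quat(s['ee_rot'])
print(s['torque'],m.inv().apply(s['contact_force']))
H=np.array([490.5,-84.5]); P=s['eef_pos'][:2]; v=P-H; print('r',np.hypot(*v),np.degrees(np.arctan2(v[1],v[0])),s['joints'])
p,d,K,T=snap('top','t1.png')
cv2.imwrite('pics/c2.png',cv2.resize(p[150:270,230:390],(800,600),interpolation=cv2.INTER_CUBIC)[:,:,::-1])
E
```

```text
[-1.0691899   1.34575523  0.22052956] [  0.27941976  -8.75727183 -12.09732469]
r 68.56259746656171 121.94979048934333 [-0.05549003  0.1851642  -0.41905935  0.9697858  -0.00349434  1.03264072]
```

>>> apply_moves(
  commands=[
    {"xyz":[0,-0.15,0],"delta_rot":[0,0,-3],"gripper":0.9},
    {"xyz":[0,-0.3,0],"delta_rot":[0,0,-5],"gripper":0.9},
    {"xyz":[0,-0.3,0],"delta_rot":[0,0,-5],"gripper":0.9},
    {"xyz":[0,-0.3,0],"delta_rot":[0,0,-5],"gripper":0.9},
  ],
)

```text
time_s: 7.1
eef_pos: [453.9, -26.5, 173.1]
ee_rot: [0.48, 0.877, 0.0, 0.0]
contact_force: [-1.1, 1.0, 6.3]
finger_gap: 12.5
gripper_force: 29.5
```

>>> apply_moves(
  commands=[
    {"xyz":[0,0,0],"delta_rot":[0,0,0],"gripper":4},
    {"xyz":[0,0,0],"delta_rot":[0,0,0],"gripper":4},
    {"xyz":[0,0,0],"delta_rot":[0,0,0],"gripper":4},
    {"xyz":[0,0,-3],"delta_rot":[0,0,0],"gripper":4},
    {"xyz":[0,0,-5],"delta_rot":[0,0,-8],"gripper":4},
    {"xyz":[0,0,-5],"delta_rot":[0,0,-16],"gripper":4},
    {"xyz":[0,0,-5],"delta_rot":[0,0,-90],"gripper":4},
    {"xyz":[0,0,-5],"delta_rot":[0,0,-90],"gripper":4},
    {"xyz":[0,0,-5],"delta_rot":[0,0,-90],"gripper":4},
    {"xyz":[0,0,-5],"delta_rot":[0,0,-90],"gripper":4},
    {"xyz":[0,0,-5],"delta_rot":[0,0,-90],"gripper":4},
    {"xyz":[0,0,-5],"delta_rot":[0,0,-90],"gripper":4},
    {"xyz":[0,0,-5],"delta_rot":[0,0,-90],"gripper":4},
    {"xyz":[0,0,-5],"delta_rot":[0,0,-90],"gripper":4},
    {"xyz":[0,0,-5],"delta_rot":[0,0,-90],"gripper":4},
    {"xyz":[0,0,-5],"delta_rot":[0,0,-90],"gripper":4},
    {"xyz":[0,0,-5],"delta_rot":[0,0,-90],"gripper":4},
  ],
)

```text
time_s: 8.8
eef_pos: [453.6, -26.5, 222.1]
ee_rot: [-0.28, 0.96, 0.0, -0.0]
contact_force: [0.2, -0.3, 1.0]
finger_gap: 40.3
gripper_force: 0.0
```

```bash
python3 - <<'E'
from h import *
s=monitor.observe(); print(R.from_quat(s['ee_rot']).as_matrix().round(3),s['joints'].round(2),s['contact_force'].round(1),s['eef_pos'])
p,d,K,T=snap('wrist','w2.png')
E
```

```text
[[-0.843 -0.538 -0.   ]
 [-0.538  0.843 -0.   ]
 [ 0.     0.    -1.   ]] [-0.06  0.15 -0.33  1.09 -0.   -0.63] [ 0.2 -0.3  1. ] [453.64380394 -26.45395539 222.11942797]
```

View pics/w2.png

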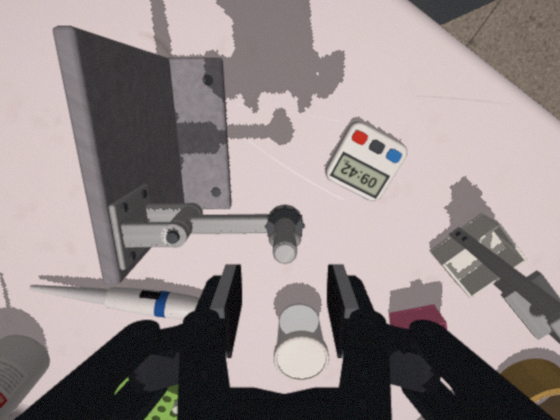

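The hook now stands square off the plate and the prong top is at (285,252), centred between the fingers at about u = 284. I'll grip it radially to measure its exact position.

>>> apply_moves(
  commands=[
    {"xyz":[0,0,2],"delta_rot":[0,0,0],"gripper":3},
    {"xyz":[0,0,4.2],"delta_rot":[0,0,0],"gripper":3},
    {"xyz":[0,0,4.2],"delta_rot":[0,0,0],"gripper":3},
    {"xyz":[0,0,4.2],"delta_rot":[0,0,0],"gripper":0.9},
    {"xyz":[0,0,4.2],"delta_rot":[0,0,0],"gripper":0.9},
    {"xyz":[0,0,4.2],"delta_rot":[0,0,0],"gripper":0.9},
    {"xyz":[0,0,4.2],"delta_rot":[0,0,0],"gripper":0.9},
    {"xyz":[0,0,4.2],"delta_rot":[0,0,0],"gripper":0.9},
  ],
  force=25,
)

```text
time_s: 9.65
eef_pos: [453.6, -26.3, 180.7]
ee_rot: [-0.281, 0.96, 0.0, 0.0]
contact_force: [-3.1, 1.8, -0.1]
finger_gap: 12.4
gripper_force: 24.9
```

```bash
python3 - <<'E'
from h import *
s=monitor.observe(); m=R.from_quat(s['ee_rot']); print(s['eef_pos'].round(2),s['contact_force'].round(1),m.inv().apply(s['contact_force']),m.inv().apply(s['torque']))
p,d,K,T=snap('scene','s1.png')
E
```

```text
[453.56 -26.27 180.69] [-3.1  1.8 -0.1] [1.60238818 3.17732805 0.11761958] [-0.48321524  0.23084205 -0.02088508]
```

>>> apply_moves(
  commands=[
    {"xyz":[0,0,0],"delta_rot":[0,0,0],"gripper":4},
    {"xyz":[0,0,0],"delta_rot":[0,0,0],"gripper":4},
    {"xyz":[0,0,0],"delta_rot":[0,0,0],"gripper":4},
    {"xyz":[0,0,-4],"delta_rot":[0,0,0],"gripper":4},
    {"xyz":[0,0,-8],"delta_rot":[0,0,0],"gripper":4},
    {"xyz":[-2,4,-10],"delta_rot":[0,0,-8],"gripper":4},
    {"xyz":[-3.6,8.5,-10],"delta_rot":[0,0,-16],"gripper":4},
    {"xyz":[-5.2,13,-10],"delta_rot":[0,0,-24],"gripper":4},
    {"xyz":[-6.8,17,-10],"delta_rot":[0,0,-32],"gripper":4},
    {"xyz":[-8,20.9,-10],"delta_rot":[0,0,-40],"gripper":4},
    {"xyz":[-8,20.9,-10],"delta_rot":[0,0,-41.5],"gripper":4},
    {"xyz":[-8,20.9,-10],"delta_rot":[0,0,-41.5],"gripper":4},
    {"xyz":[-8,20.9,-10],"delta_rot":[0,0,-41.5],"gripper":4},
    {"xyz":[-8,20.9,-10],"delta_rot":[0,0,-41.5],"gripper":4},
  ],
)

```text
time_s: 11.1
eef_pos: [408.6, 191.5, 280.3]
ee_rot: [-0.602, 0.799, -0.0, -0.0]
contact_force: [-0.9, 0.3, -0.4]
finger_gap: 40.0
gripper_force: 0.0
```

```bash
python3 - <<'E'
from h import *
s=monitor.observe(); print(s['time_s'],R.from_quat(s['ee_rot']).as_matrix().round(3),s['joints'].round(2),s['contact_force'].round(1),s['eef_pos'])
p,d,K,T=snap('wrist','w3.png')
E
```

```text
11.1 [[-0.275 -0.961  0.   ]
 [-0.961  0.275 -0.   ]
 [ 0.    -0.    -1.   ]] [ 0.44  0.12 -0.21  1.24 -0.   -0.85] [-0.9  0.3 -0.4] [408.59426754 191.50847689 280.33701587]
```

View pics/w3.png

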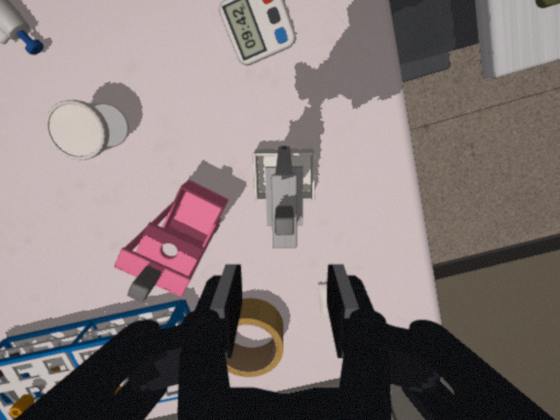

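The pose is right: the caddy's stirrup lies at about u = 270–302, with the bin at (284,175) and the dark grip at about (285,222). The pink look-alike at (170,245) is left of the fingers and clear of them. I'll check positions by ray.

```bash
python3 - <<'E'
from h import *
p,d,K,T=load('w3.png'); w=cloud(d,K,T); print(T[:3,3])
for v in (160,190,205,212,222,232,240): print(v,d[v,285],w[v,285].round(),'190:',ray(285,v,K,T,190).round(1))
print('fingertip h', w[280,230],w[280,340])
cv2.imwrite('pics/c3.png',cv2.resize(p[140:260,225:345],(600,600),interpolation=cv2.INTER_CUBIC)[:,:,::-1])
E
```

```text
[386.63701998 113.66239458 415.29758055]
160 317.68893 [402. 168.  99.] 190: [397.2 152.6 190. ]
190 264.07614 [405. 180. 160.] 190: [402.9 172.5 190. ]
205 264.40176 [408. 191. 163.] 190: [405.9 182.9 190. ]
212 248.60265 [408. 191. 180.] 190: [407.3 187.8 190. ]
222 238.86388 [409. 194. 192.] 190: [409.4 195.  190. ]
232 242.14735 [411. 202. 191.] 190: [411.5 202.3 190. ]
240 277.39777 [417. 221. 160.] 190: [413.2 208.3 190. ]
fingertip h [427.51953814 175.97419433 292.8531516 ] [384.34904731 188.55037313 292.51895712]
```

View pics/c3.png

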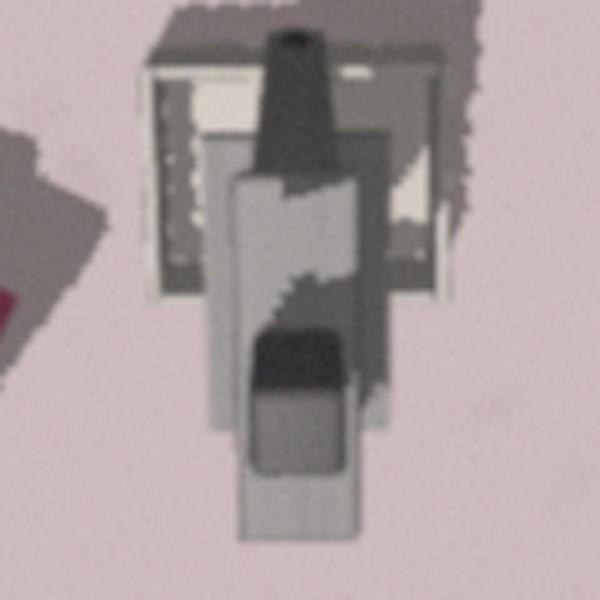

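The crop shows the grip's top face centred at px (284.6,226), about (410,198) at z = 190, squared to the tool. It fits the 14 mm size. I'll squeeze it along the caddy's x to centre it, then regrip it along y.

>>> apply_moves(
  commands=[
    {"xyz":[-0.57,0,4],"delta_rot":[0,0,0],"gripper":4},
    {"xyz":[-0.57,0,8],"delta_rot":[0,0,0],"gripper":4},
    {"xyz":[-0.57,0,10],"delta_rot":[0,0,0],"gripper":4},
    {"xyz":[-0.57,0,10.7],"delta_rot":[0,0,0],"gripper":4},
    {"xyz":[-0.57,0,10.7],"delta_rot":[0,0,0],"gripper":4},
    {"xyz":[-0.57,0,10.7],"delta_rot":[0,0,0],"gripper":1},
    {"xyz":[-0.57,0,10.7],"delta_rot":[0,0,0],"gripper":1},
    {"xyz":[-0.57,0,10.7],"delta_rot":[0,0,0],"gripper":1},
    {"xyz":[-0.57,0,10.7],"delta_rot":[0,0,0],"gripper":1},
    {"xyz":[-0.57,0,10.7],"delta_rot":[0,0,0],"gripper":1},
    {"xyz":[-0.57,0,10.7],"delta_rot":[0,0,0],"gripper":1},
  ],
  force=20,
)

```text
time_s: 12.25
eef_pos: [411.1, 198.6, 174.8]
ee_rot: [-0.603, 0.798, -0.001, 0.002]
contact_force: [0.5, -0.7, 6.3]
finger_gap: 13.3
gripper_force: 24.3
```

>>> apply_moves(
  commands=[
    {"xyz":[0,0,0],"delta_rot":[0,0,0],"gripper":4},
    {"xyz":[0,0,0],"delta_rot":[0,0,0],"gripper":4},
    {"xyz":[0,0,0],"delta_rot":[0,0,0],"gripper":4},
    {"xyz":[0,0,-4],"delta_rot":[0,0,0],"gripper":4},
    {"xyz":[0,0,-4],"delta_rot":[0,0,8],"gripper":4},
    {"xyz":[0,0,-4],"delta_rot":[0,0,16],"gripper":4},
    {"xyz":[0,0,-4],"delta_rot":[0,0,90],"gripper":4},
    {"xyz":[0,0,-4],"delta_rot":[0,0,90],"gripper":4},
    {"xyz":[0,0,-4],"delta_rot":[0,0,90],"gripper":4},
    {"xyz":[0,0,-4],"delta_rot":[0,0,90],"gripper":4},
    {"xyz":[0,0,-4],"delta_rot":[0,0,90],"gripper":4},
    {"xyz":[0,0,-4],"delta_rot":[0,0,90],"gripper":4},
    {"xyz":[0,0,-4],"delta_rot":[0,0,90],"gripper":4},
    {"xyz":[0,0,-4],"delta_rot":[0,0,90],"gripper":4},
    {"xyz":[0,0,-4],"delta_rot":[0,0,90],"gripper":4},
    {"xyz":[0,0,-4],"delta_rot":[0,0,90],"gripper":4},
    {"xyz":[0,0,-4],"delta_rot":[0,0,90],"gripper":4},
    {"xyz":[0,0,-4],"delta_rot":[0,0,90],"gripper":4},
  ],
)

```text
time_s: 14.05
eef_pos: [409.7, 198.1, 213.2]
ee_rot: [0.137, 0.991, -0.0, -0.0]
contact_force: [-0.6, -0.4, -0.2]
finger_gap: 39.8
gripper_force: 0.0
```

```bash
python3 - <<'E'
from h import *
s=monitor.observe(); print(s['time_s'],R.from_quat(s['ee_rot']).as_matrix().round(3),s['joints'].round(2),s['contact_force'].round(1),s['eef_pos'])
E
```

```text
14.05 [[-0.962  0.271 -0.   ]
 [ 0.271  0.962 -0.   ]
 [ 0.    -0.    -1.   ]] [ 0.45  0.16 -0.35  1.07 -0.    0.73] [-0.6 -0.4 -0.2] [409.68453121 198.13608044 213.18608949]
```

>>> apply_moves(
  commands=[
    {"xyz":[-0.12,0,2],"delta_rot":[0,0,0],"gripper":4},
    {"xyz":[-0.12,0,4],"delta_rot":[0,0,0],"gripper":4},
    {"xyz":[-0.12,0,4],"delta_rot":[0,0,0],"gripper":4},
    {"xyz":[-0.12,0,4],"delta_rot":[0,0,0],"gripper":0.8},
    {"xyz":[-0.12,0,4],"delta_rot":[0,0,0],"gripper":0.8},
    {"xyz":[-0.12,0,4],"delta_rot":[0,0,0],"gripper":0.8},
    {"xyz":[-0.12,0,4],"delta_rot":[0,0,0],"gripper":0.8},
    {"xyz":[-0.12,0,4],"delta_rot":[0,0,0],"gripper":0.8},
    {"xyz":[-0.12,0,4],"delta_rot":[0,0,0],"gripper":0.8},
    {"xyz":[-0.12,0,4],"delta_rot":[0,0,0],"gripper":0.8},
  ],
  force=80,
)

```text
time_s: 15.05
eef_pos: [411.6, 198.1, 174.2]
ee_rot: [0.138, 0.99, 0.001, 0.001]
contact_force: [0.7, -1.0, 5.6]
finger_gap: 12.1
gripper_force: 78.9
```

```bash
python3 - <<'E'
from h import *
s=monitor.observe(); print(s['time_s'],R.from_quat(s['ee_rot']).as_matrix().round(3),s['joints'].round(2),s['contact_force'].round(1),s['eef_pos'])
E
```

```text
15.05 [[-0.962  0.273  0.002]
 [ 0.273  0.962  0.001]
 [-0.002  0.001 -1.   ]] [ 0.45  0.18 -0.42  0.97 -0.    0.72] [ 0.7 -1.   5.6] [411.61179965 198.13858468 174.21525948]
```

>>> apply_moves(
  commands=[
    {"xyz":[0,0,-1],"delta_rot":[0,0,0],"gripper":0.8},
    {"xyz":[0,0,-3],"delta_rot":[0,0,0],"gripper":0.8},
    {"xyz":[0,0,-5],"delta_rot":[0,0,0],"gripper":0.8},
    {"xyz":[0,0,-7],"delta_rot":[0,0,0],"gripper":0.8},
    {"xyz":[0,0,-8.8],"delta_rot":[0,0,0],"gripper":0.8},
    {"xyz":[-0.5,-2,-8.8],"delta_rot":[0,0,6],"gripper":0.8},
    {"xyz":[-1.3,-4.5,-8.8],"delta_rot":[0,0,12],"gripper":0.8},
    {"xyz":[-2,-7,-8.8],"delta_rot":[0,0,18],"gripper":0.8},
    {"xyz":[-2.7,-9.5,-8.8],"delta_rot":[0,0,24],"gripper":0.8},
    {"xyz":[-3.4,-12,-8.8],"delta_rot":[0,0,30],"gripper":0.8},
    {"xyz":[-3.9,-14,-8.8],"delta_rot":[0,0,36],"gripper":0.8},
    {"xyz":[-4.2,-15.1,-8.8],"delta_rot":[0,0,41.7],"gripper":0.8},
    {"xyz":[-4.2,-15.1,-8.8],"delta_rot":[0,0,41.7],"gripper":0.8},
    {"xyz":[-4.2,-15.1,-8.8],"delta_rot":[0,0,41.7],"gripper":0.8},
    {"xyz":[-4.2,-15.1,-8.8],"delta_rot":[0,0,41.7],"gripper":0.8},
    {"xyz":[-4.2,-15.1,-8.8],"delta_rot":[0,0,41.7],"gripper":0.8},
  ],
)

```text
time_s: 16.65
eef_pos: [410.1, 41.7, 261.3]
ee_rot: [0.48, 0.877, 0.0, -0.0]
contact_force: [0.4, 0.1, -0.7]
finger_gap: 12.4
gripper_force: 78.2
```

```bash
python3 - <<'E'
from h import *
s=monitor.observe(); m=R.from_quat(s['ee_rot']);print(s['time_s'],m.as_matrix().round(3),s['joints'].round(2),s['contact_force'].round(2),s['eef_pos'],s['finger_gap'])
print(m.inv().apply(np.array([453.7,-26.4,262])-s['eef_pos'])/10)
p,d,K,T=snap('scene','s2.png')
cv2.imwrite('pics/c4.png',cv2.resize(p[150:290,180:360],(720,560),interpolation=cv2.INTER_CUBIC)[:,:,::-1])
E
```

```text
16.65 [[-0.539  0.843 -0.   ]
 [ 0.843  0.539  0.   ]
 [ 0.    -0.    -1.   ]] [ 0.1   0.06 -0.33  1.18  0.    1.1 ] [ 0.37  0.1  -0.7 ] [410.1420411   41.7360995  261.31428906] 12.39734548398058
[-8.08690109e+00 -2.94118554e-04 -7.05056451e-02]
```

View pics/c4.png

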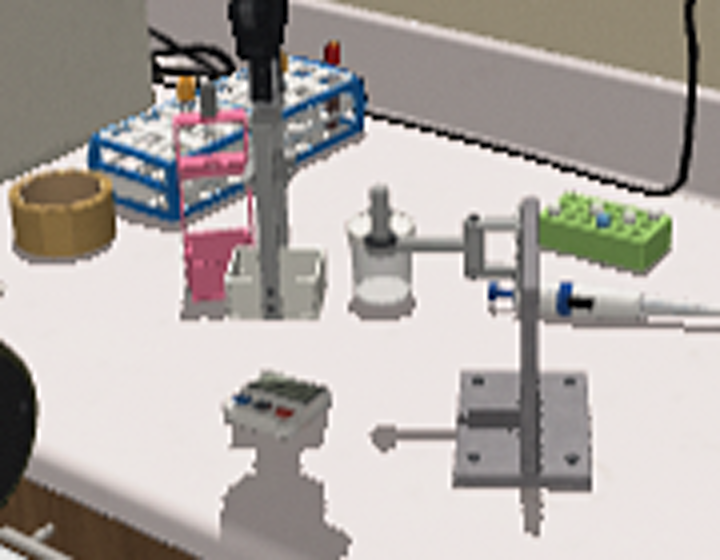

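The caddy hangs upright in the gripper at crop (270,200), in line with the hook, whose prong is at (380,215). Bin top and plate look right for threading.

>>> apply_moves(
  commands=[
    {"xyz":[-1,0,-0.05],"delta_rot":[0,0,0],"gripper":0.8},
    {"xyz":[-2.5,0,-0.05],"delta_rot":[0,0,0],"gripper":0.8},
    {"xyz":[-4,0,-0.05],"delta_rot":[0,0,0],"gripper":0.8},
    {"xyz":[-5.5,0,-0.05],"delta_rot":[0,0,0],"gripper":0.8},
    {"xyz":[-7,0,-0.05],"delta_rot":[0,0,0],"gripper":0.8},
    {"xyz":[-8.1,0,-0.05],"delta_rot":[0,0,0],"gripper":0.8},
    {"xyz":[-8.1,0,-0.05],"delta_rot":[0,0,0],"gripper":0.8},
    {"xyz":[-8.1,0,-0.05],"delta_rot":[0,0,0],"gripper":0.8},
    {"xyz":[-8.1,0,-0.05],"delta_rot":[0,0,0],"gripper":0.8},
  ],
)

```text
time_s: 17.6
eef_pos: [453.2, -26.9, 261.7]
ee_rot: [0.481, 0.877, -0.0, -0.0]
contact_force: [0.7, -0.1, -1.4]
finger_gap: 12.7
gripper_force: 78.2
```

```bash
python3 - <<'E'
from h import *
s=monitor.observe(); m=R.from_quat(s['ee_rot']);print(s['time_s'],s['contact_force'].round(2),s['eef_pos'],s['finger_gap'])
print(m.inv().apply(np.array([453.7,-26.4,262])-s['eef_pos'])/10)
p,d,K,T=snap('scene','s3.png')
cv2.imwrite('pics/c5.png',cv2.resize(p[170:240,240:330],(720,560),interpolation=cv2.INTER_CUBIC)[:,:,::-1])
E
```

```text
17.6 [ 0.68 -0.08 -1.41] [453.2283095  -26.94695142 261.73082598] 12.711458580506529
[ 0.02081063  0.06915811 -0.02692764]
```

View pics/c5.png

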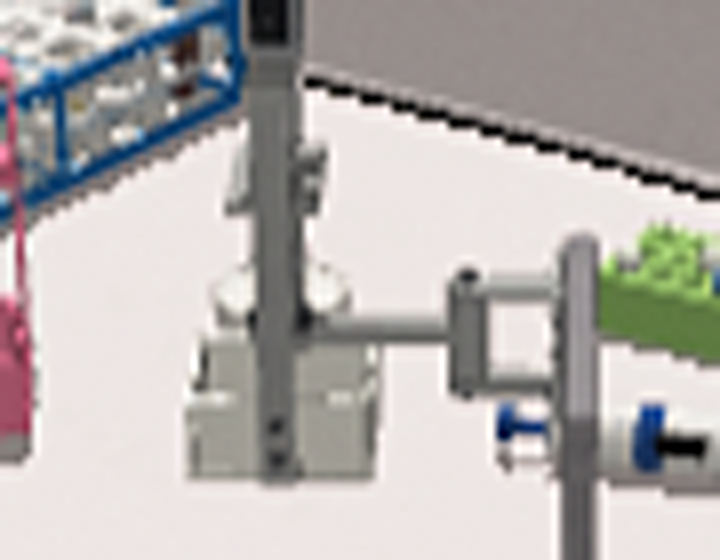

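The hook runs through the stirrup opening, with the arm at crop (380,328) and its nut next to the stirrup leg at (300,320). The plate at about (235–320,170) is above the prong. I'll correct 0.5 mm sideways and lower the caddy.

>>> apply_moves(
  commands=[
    {"xyz":[0.02,0.06,0.5],"delta_rot":[0,0,0],"gripper":0.8},
    {"xyz":[0.02,0.06,0.9],"delta_rot":[0,0,0],"gripper":0.8},
    {"xyz":[0.02,0.06,1.1],"delta_rot":[0,0,0],"gripper":0.8},
    {"xyz":[0.02,0.06,1.3],"delta_rot":[0,0,0],"gripper":0.8},
    {"xyz":[0.02,0.06,1.4],"delta_rot":[0,0,0],"gripper":0.8},
    {"xyz":[0.02,0.06,1.4],"delta_rot":[0,0,0],"gripper":0.8},
  ],
)

```text
time_s: 18.25
eef_pos: [454.0, -26.7, 247.7]
ee_rot: [0.481, 0.877, -0.0, -0.0]
contact_force: [0.7, 0.1, -1.2]
finger_gap: 12.0
gripper_force: 78.2
```

>>> apply_moves(
  commands=[
    {"xyz":[0,0,0.2],"delta_rot":[0,0,0],"gripper":0.8},
    {"xyz":[0,0,0.4],"delta_rot":[0,0,0],"gripper":0.8},
    {"xyz":[0,0,0.4],"delta_rot":[0,0,0],"gripper":0.8},
  ],
)

```text
time_s: 18.55
eef_pos: [453.9, -26.8, 243.5]
ee_rot: [0.481, 0.877, -0.0, -0.0]
contact_force: [-0.1, -0.6, -2.1]
finger_gap: 12.1
gripper_force: 78.2
```

>>> apply_moves(
  commands=[
    {"xyz":[0,0,0.3],"delta_rot":[0,0,0],"gripper":0.8},
    {"xyz":[0,0,0.6],"delta_rot":[0,0,0],"gripper":0.8},
    {"xyz":[0,0,0.8],"delta_rot":[0,0,0],"gripper":0.8},
    {"xyz":[0,0,0.8],"delta_rot":[0,0,0],"gripper":0.8},
  ],
)

```text
time_s: 18.95
eef_pos: [453.8, -26.7, 235.4]
ee_rot: [0.481, 0.877, -0.0, -0.0]
contact_force: [-0.1, -0.5, -1.5]
finger_gap: 12.5
gripper_force: 78.2
```

>>> apply_moves(
  commands=[
    {"xyz":[0,0,0.1],"delta_rot":[0,0,0],"gripper":0.8},
    {"xyz":[0,0,0.2],"delta_rot":[0,0,0],"gripper":0.8},
    {"xyz":[0,0,0.3],"delta_rot":[0,0,0],"gripper":0.8},
    {"xyz":[0,0,0.3],"delta_rot":[0,0,0],"gripper":0.8},
  ],
)

```text
time_s: 19.35
eef_pos: [454.1, -26.6, 232.9]
ee_rot: [0.481, 0.877, 0.0, -0.0]
contact_force: [0.1, 0.2, -0.8]
finger_gap: 12.1
gripper_force: 78.3
```

>>> apply_moves(
  commands=[
    {"xyz":[0,0,0.1],"delta_rot":[0,0,0],"gripper":0.8},
    {"xyz":[0,0,0.2],"delta_rot":[0,0,0],"gripper":0.8},
    {"xyz":[0,0,0.3],"delta_rot":[0,0,0],"gripper":0.8},
    {"xyz":[0,0,0.3],"delta_rot":[0,0,0],"gripper":0.8},
  ],
)

```text
time_s: 19.75
eef_pos: [454.7, -26.8, 231.1]
ee_rot: [0.481, 0.877, 0.001, 0.001]
contact_force: [-1.4, -0.2, 6.1]
finger_gap: 12.0
gripper_force: 79.1
```

>>> apply_moves(
  commands=[
    {"xyz":[0,0,0.1],"delta_rot":[0,0,0],"gripper":0.8},
    {"xyz":[0,0,0.2],"delta_rot":[0,0,0],"gripper":0.8},
    {"xyz":[0,0,0.2],"delta_rot":[0,0,0],"gripper":0.8},
  ],
)

```text
time_s: 20.05
eef_pos: [454.4, -26.7, 228.1]
ee_rot: [0.481, 0.877, 0.0, 0.0]
contact_force: [-0.1, -0.1, 1.7]
finger_gap: 11.9
gripper_force: 78.6
```

>>> apply_moves(
  commands=[
    {"xyz":[0,0,0.1],"delta_rot":[0,0,0],"gripper":0.8},
    {"xyz":[0,0,0.2],"delta_rot":[0,0,0],"gripper":0.8},
    {"xyz":[0,0,0.2],"delta_rot":[0,0,0],"gripper":0.8},
  ],
)

```text
time_s: 20.35
eef_pos: [454.1, -26.6, 225.4]
ee_rot: [0.481, 0.877, 0.0, -0.0]
contact_force: [0.8, 1.2, -0.7]
finger_gap: 12.4
gripper_force: 78.2
```

>>> apply_moves(
  commands=[
    {"xyz":[0,0,0.1],"delta_rot":[0,0,0],"gripper":0.8},
    {"xyz":[0,0,0.2],"delta_rot":[0,0,0],"gripper":0.8},
    {"xyz":[0,0,0.2],"delta_rot":[0,0,0],"gripper":0.8},
  ],
)

```text
time_s: 20.65
eef_pos: [453.8, -26.5, 223.0]
ee_rot: [0.481, 0.877, -0.0, -0.001]
contact_force: [1.1, 0.6, -4.5]
finger_gap: 12.3
gripper_force: 78.0
```

>>> apply_moves(
  commands=[
    {"xyz":[0,0,0.1],"delta_rot":[0,0,0],"gripper":0.8},
    {"xyz":[0,0,0.2],"delta_rot":[0,0,0],"gripper":0.8},
    {"xyz":[0,0,0.2],"delta_rot":[0,0,0],"gripper":0.8},
  ],
)

```text
time_s: 20.95
eef_pos: [453.4, -26.8, 221.0]
ee_rot: [0.481, 0.877, -0.0, -0.001]
contact_force: [1.3, 0.2, -6.3]
finger_gap: 12.6
gripper_force: 78.0
```

>>> apply_moves(
  commands=[
    {"xyz":[0,0,0.1],"delta_rot":[0,0,0],"gripper":0.8},
    {"xyz":[0,0,0.2],"delta_rot":[0,0,0],"gripper":0.8},
    {"xyz":[0,0,0.2],"delta_rot":[0,0,0],"gripper":0.8},
  ],
)

```text
time_s: 21.25
eef_pos: [453.9, -26.9, 219.9]
ee_rot: [0.481, 0.877, -0.0, 0.0]
contact_force: [0.4, 0.6, -1.6]
finger_gap: 12.1
gripper_force: 78.6
```

>>> apply_moves(
  commands=[
    {"xyz":[0,0,0.1],"delta_rot":[0,0,0],"gripper":0.8},
    {"xyz":[0,0,0.2],"delta_rot":[0,0,0],"gripper":0.8},
    {"xyz":[0,0,0.2],"delta_rot":[0,0,0],"gripper":0.8},
  ],
)

```text
time_s: 21.55
eef_pos: [454.0, -26.8, 217.8]
ee_rot: [0.481, 0.877, -0.0, 0.0]
contact_force: [-0.3, -0.3, -0.8]
finger_gap: 12.4
gripper_force: 78.7
```

>>> apply_moves(
  commands=[
    {"xyz":[0,0,0.1],"delta_rot":[0,0,0],"gripper":0.8},
    {"xyz":[0,0,0.2],"delta_rot":[0,0,0],"gripper":0.8},
    {"xyz":[0,0,0.2],"delta_rot":[0,0,0],"gripper":0.8},
  ],
)

```text
time_s: 21.85
eef_pos: [453.9, -26.7, 215.6]
ee_rot: [0.481, 0.877, -0.0, -0.0]
contact_force: [-0.4, -0.8, -0.6]
finger_gap: 12.3
gripper_force: 78.7
```

>>> apply_moves(
  commands=[
    {"xyz":[0,0,0.1],"delta_rot":[0,0,0],"gripper":0.8},
    {"xyz":[0,0,0.2],"delta_rot":[0,0,0],"gripper":0.8},
    {"xyz":[0,0,0.2],"delta_rot":[0,0,0],"gripper":0.8},
  ],
)

```text
time_s: 22.15
eef_pos: [453.9, -26.7, 213.6]
ee_rot: [0.481, 0.877, -0.0, -0.0]
contact_force: [0.6, 0.2, -1.3]
finger_gap: 12.7
gripper_force: 78.7
```

>>> apply_moves(
  commands=[
    {"xyz":[0,0,0.1],"delta_rot":[0,0,0],"gripper":0.8},
    {"xyz":[0,0,0.2],"delta_rot":[0,0,0],"gripper":0.8},
    {"xyz":[0,0,0.2],"delta_rot":[0,0,0],"gripper":0.8},
  ],
)

```text
time_s: 22.45
eef_pos: [453.9, -26.7, 211.6]
ee_rot: [0.481, 0.877, -0.0, -0.0]
contact_force: [0.1, -0.4, -1.5]
finger_gap: 12.2
gripper_force: 78.7
```

>>> apply_moves(
  commands=[
    {"xyz":[0,0,0.1],"delta_rot":[0,0,0],"gripper":0.8},
    {"xyz":[0,0,0.2],"delta_rot":[0,0,0],"gripper":0.8},
    {"xyz":[0,0,0.2],"delta_rot":[0,0,0],"gripper":0.8},
  ],
)

```text
time_s: 22.75
eef_pos: [454.1, -26.8, 210.0]
ee_rot: [0.481, 0.877, 0.0, 0.0]
contact_force: [-0.0, 0.1, 0.0]
finger_gap: 12.5
gripper_force: 79.1
```

>>> apply_moves(
  commands=[
    {"xyz":[0,0,0.1],"delta_rot":[0,0,0],"gripper":0.8},
    {"xyz":[0,0,0.2],"delta_rot":[0,0,0],"gripper":0.8},
    {"xyz":[0,0,0.2],"delta_rot":[0,0,0],"gripper":0.8},
  ],
)

```text
time_s: 23.05
eef_pos: [454.3, -26.8, 209.7]
ee_rot: [0.481, 0.877, 0.0, 0.001]
contact_force: [-3.9, -0.0, 12.3]
finger_gap: 12.4
gripper_force: 80.7
```

>>> apply_moves(
  commands=[
    {"xyz":[0,0,0.04],"delta_rot":[0,0,0],"gripper":0.8},
    {"xyz":[0,0,0.08],"delta_rot":[0,0,0],"gripper":0.8},
  ],
)

```text
time_s: 23.25
eef_pos: [454.4, -26.8, 209.6]
ee_rot: [0.481, 0.877, 0.0, 0.001]
contact_force: [-5.8, 1.1, 18.5]
finger_gap: 12.3
gripper_force: 81.5
```

>>> apply_moves(
  commands=[
    {"xyz":[0,0,0],"delta_rot":[0,0,0],"gripper":0.8},
    {"xyz":[0,0,0],"delta_rot":[0,0,0],"gripper":0.8},
    {"xyz":[0,0,0],"delta_rot":[0,0,0],"gripper":0.8},
  ],
)

```text
time_s: 23.55
eef_pos: [454.4, -26.8, 209.6]
ee_rot: [0.481, 0.877, 0.001, 0.001]
contact_force: [-4.5, 1.2, 17.2]
finger_gap: 12.0
gripper_force: 81.2
```

>>> apply_moves(
  commands=[
    {"xyz":[0,0,0],"delta_rot":[0,0,0],"gripper":0.8},
    {"xyz":[0,0,0],"delta_rot":[0,0,0],"gripper":0.8},
    {"xyz":[0,0,0],"delta_rot":[0,0,0],"gripper":0.8},
  ],
)

```text
time_s: 23.85
eef_pos: [454.4, -26.8, 209.6]
ee_rot: [0.481, 0.877, 0.001, 0.001]
contact_force: [-4.6, 0.6, 16.4]
finger_gap: 12.4
gripper_force: 81.2
```

>>> apply_moves(
  commands=[
    {"xyz":[0,0,0.04],"delta_rot":[0,0,0],"gripper":0.8},
    {"xyz":[0,0,0.04],"delta_rot":[0,0,0],"gripper":0.8},
    {"xyz":[0,0,0.04],"delta_rot":[0,0,0],"gripper":0.8},
    {"xyz":[0,0,0.04],"delta_rot":[0,0,0],"gripper":0.8},
    {"xyz":[0,0,0.04],"delta_rot":[0,0,0],"gripper":0.8},
    {"xyz":[0,0,0.04],"delta_rot":[0,0,0],"gripper":0.8},
  ],
)

```text
time_s: 24.45
eef_pos: [454.5, -26.8, 209.6]
ee_rot: [0.481, 0.877, 0.001, 0.001]
contact_force: [-5.9, 0.2, 19.7]
finger_gap: 12.3
gripper_force: 81.5
```

>>> apply_moves(
  commands=[
    {"xyz":[0,0,-0.15],"delta_rot":[0,0,0],"gripper":0.8},
    {"xyz":[0,0,-0.28],"delta_rot":[0,0,0],"gripper":0.8},
    {"xyz":[0,0,-0.28],"delta_rot":[0,0,0],"gripper":0.8},
    {"xyz":[0,0,-0.28],"delta_rot":[0,0,0],"gripper":0.8},
  ],
)

```text
time_s: 24.85
eef_pos: [454.4, -26.8, 209.8]
ee_rot: [0.481, 0.877, 0.0, 0.0]
contact_force: [-1.7, 0.8, 5.4]
finger_gap: 12.0
gripper_force: 79.4
```

>>> apply_moves(
  commands=[
    {"xyz":[0,0,0],"delta_rot":[0,0,0],"gripper":1.8},
    {"xyz":[0,0,0],"delta_rot":[0,0,0],"gripper":2.6},
    {"xyz":[0,0,0],"delta_rot":[0,0,0],"gripper":4},
    {"xyz":[0,0,0],"delta_rot":[0,0,0],"gripper":4},
    {"xyz":[0,0,0],"delta_rot":[0,0,0],"gripper":4},
    {"xyz":[0,0,-1],"delta_rot":[0,0,0],"gripper":4},
    {"xyz":[0,0,-3],"delta_rot":[0,0,0],"gripper":4},
    {"xyz":[0,0,-6],"delta_rot":[0,0,0],"gripper":4},
    {"xyz":[0,0,-10],"delta_rot":[0,0,0],"gripper":4},
    {"xyz":[0,0,-10],"delta_rot":[0,0,0],"gripper":4},
    {"xyz":[0,0,-10],"delta_rot":[0,0,0],"gripper":4},
    {"xyz":[0,0,-10],"delta_rot":[0,0,0],"gripper":4},
    {"xyz":[0,0,-10],"delta_rot":[0,0,0],"gripper":4},
    {"xyz":[0,0,-10],"delta_rot":[0,0,0],"gripper":4},
  ],
)

```text
time_s: 26.25
eef_pos: [453.3, -26.7, 308.4]
ee_rot: [0.481, 0.877, -0.0, -0.001]
contact_force: [0.2, 0.1, 0.4]
finger_gap: 40.3
gripper_force: 0.0
```

```bash
python3 - <<'E'
from h import *
s=monitor.observe(); print(s['time_s'],s['contact_force'].round(1),s['eef_pos'])
p,d,K,T=snap('scene','s4.png'); q=snap('wrist','w4.png')[0]
a=cv2.resize(p[150:270,210:360],(400,320),interpolation=cv2.INTER_CUBIC); b=cv2.resize(q,(400,300)); b=np.vstack([b,np.zeros((20,400,3),np.uint8)])
cv2.imwrite('pics/c6.png',np.hstack([a,b])[:,:,::-1])
E
```

```text
26.25 [0.2 0.1 0.4] [453.34782093 -26.70540404 308.37738444]
```

View pics/c6.png

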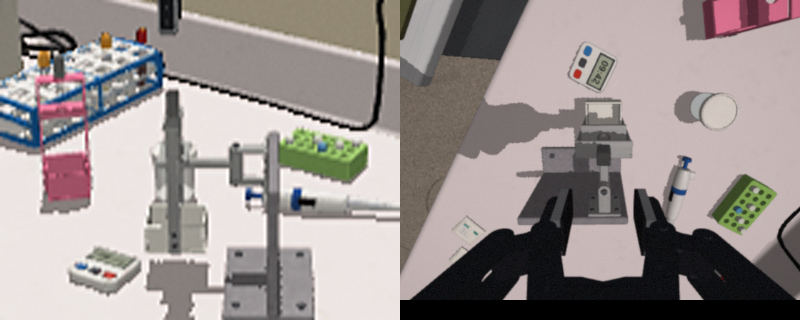

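The caddy hangs upright on the prong, with the scene crop showing it at (175,190). The hook is square to the plate, the gripper is clear, and the cup, timer and pink look-alike in view have not moved. Handing in.

```bash
python3 -c "
from h import *
print(ticket.sign_off())"
```

```text
the job is handed in; nothing more can be done
None
```

The job is handed in at about 26 s: the hook is swung out to its stop, and the caddy is past the catch, pressed onto the shoulder (readings 16–20 N over about 1.2 s) and left hanging with the gripper clear; the sign-off gave no verdict.

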